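# Clear the spanner and dock the charger on its sloped stand

### The arm

A 6-joint arm with a two-finger parallel gripper is mounted at the origin on the work surface. World frame = base frame: x ahead of the robot, y to its left, z up, the work surface at z = 0. Lengths are in m, angles in rad, forces in N, time in s.
With the tool pointing down it reaches from about 0.4 to 0.925 m from the base axis. Payload 12.5 kg.
Tool frame: the origin (TCP) lies on the centre line of the jaws, within the pads' length; the fingertips stand 25 mm ahead of it and the grasp point (between the pads) lies 6 mm ahead of it; z points along the fingers, y is the line along which they close (so a half turn about z gives the same grasp; the last joint's range is limited). The gripper opens to 95 mm and grips with 3 to 60 N. Pads are 20 mm wide; open, the fingers measure 119 mm over their backs; the gripper's body (75 mm by 180 mm) begins 59 mm behind the grasp point.
Start: joints at [-1.378, 0.491, 1.559, -0, 1.092, -0.106], TCP at [0.184, -0.597, 0.21] pointing down, gripper open.
Joint ranges: [-3.1, 3.1], [-0.84, 2.19], [0.05, 2.79], [-1.13, 4.28], [0.06, 2.93], [-2.69, 2.69]. Speed limits (rad/s): [2.22, 2.22, 2.79, 3.14, 3.14, 3.14].

### API

Orientations are given as a unit quaternion [w, x, y, z].
In Python, from bench import sense, snapshot, job_done gives the robot as it stands.
- The arm moves only by the tool carry_out, never from a script. Its argument "steps" is a list of rows, each a list of 4 numbers: the shift along the world's x, y, z in mm, then the turn about the world's z in degrees. In form: [[x, y, z, roll], ...]. A call has 1 to 20 rows; each row is the pose to reach, as a shift and turn from the pose commanded when the call began; what a row does not reach only later rows make up. A row lasts 1/12 s, in which the tool goes at most 41.7 mm and 7.16 degrees, less where a joint would pass 70% of its speed; a pose out of reach is approached as far as the arm can. A call with a gripper value outside its range is refused whole. "jaw" is the finger opening in mm, from 0 to 95.1, set as the call begins (left out, the last holds). The fingers move at their own pace and stop on an object; "newtons" is the grip in N (left out, the last holds). Time passes only in rows, so rows that repeat a pose let the fingers close. It gives the time, the measured TCP pose, the force, the opening and the grip force at its end, in the units of the state.
- sense(): the state, without advancing time (a new reading comes with each control period).
- snapshot(name): name is "side" or "top"; returns a dict with "frame" (420x560x3 uint8, red, green, blue), "fx", "fy", "cx", "cy" (pixels), "distortion" ([k1, k2, p1, p2, k3] as OpenCV has them; the pictures are not rectified), "origin" and "rotation" of the camera in the world. Camera axes: x right, y down, z forward; pixel columns grow to the right and rows downward; lengths in m; the calibration is good to about 2 mm. A picture is of the moment at which its call begins. There is no depth.
- job_done(): hands the job in; it is judged then, once.
The state is a dict: "time": time; "qpos": joint angles; "joint_vel": joint speeds; "joint_torque": joint torques, N m; "ee_pos": TCP position; "orientation": TCP orientation; "contact_force": force on the tool from outside, world axes, zero at the start; "torque": the same for the moment, N m; "opening": finger opening in m; "grip_force": force on a finger pad.
Only numpy, scipy, OpenCV 4.12 (cv2) and the standard library are available. Lean on these libraries where they do the work, as an engineer would, in place of code of your own. Each camera call takes 0.05 s, during which the arm holds its last target. There are 200 camera calls.

### The job

The spanner has been left lying on the sloped charger stand. First lay it flat across the two-post tool rest, its shank down in both saddles and about centred, and let go of it; then set the charger gently down on the stand's two sloping rails, flat on both, centred between them, its long front with the two studs facing downhill and resting against the lips. Do not shift or knock over the spray can, ashtray, terminal cap or blue case.

Things in the scene. Friction and masses are not known exactly. Their poses are not given: they have to be found in the camera images.
- stand: Charger stand, fixed: a steel base plate 115 x 120 x 5 with four legs carrying two sloping rails (see cradle). Origin at the centre of its underside on the shelf; z up; its x points horizontally uphill (away from the lips), y across the rails. Total height about 83.
- cradle: The stand's two aluminium rails: 16 wide, 8 thick, 110 long along x, at y = -45 and +45, open between, climbing at 20 degrees; a lip 16 high at each lower end. Origin midway between the rails in the plane of their tops, at the lips' uphill faces, 45 above the shelf. x uphill along the slope (0 to 107), z square to it. A docked charger: origin at x = 40, y = 0, z = 0, axes parallel to these.
- rest: Two-post tool rest, fixed: base 70 (x) x 130 (y) x 6; upright plates at y = -40 and +40, 50 wide (x), 10 thick (y), each topped by a saddle: flat floor 90 above the shelf between two horns 14 high, 34 clear (x). Origin at the centre of its underside; y from post to post, same either way round. A laid spanner has its origin at x = 0, y = 0, z = 90 and its y along this y (either way).
- charger: Orange battery charger, box 80 (x) x 150 (y) x 60 high, 0.7 kg, with a black handle along y on top: bar 22 wide (x), 110 long (y), 18 high, its centre 89 above the underside, 20 clear of the body, on end posts at y = -48 and +48. Front: the long -x side, with a black panel and two steel studs sticking out 14, 38 above the underside. Origin at the centre of the underside; z up.
- charger_front (a point): Centre of the charger's front face (-x side), 30 above its underside.
- spanner: Steel combination spanner, 200 long, 0.25 kg, at first flat across both stand rails. Shank 18 wide (x), 8 thick (z), 150 long (y); ring end 36 across, centred at y = +82; open jaw 38 across from y = -70 to -101; heads 12 thick. Origin at the middle of the shank's underside; y along the shank; z square to the flat.
- spray_can: Bystander: white spray can with grey cap, 65 diameter, 165 tall, standing loose. Origin at the centre of its underside.
- pad: Grey silicone pad, a fixed disc 90 diameter, 4 thick. Origin at the centre of its underside.
- ashtray: Bystander: small glass ashtray, a bowl 76 diameter, 30 high, loose on the pad. Origin at the centre of its underside.
- terminal_cap: Bystander: turned aluminium terminal cap, flange 60 diameter and 12 high, neck 44 diameter, 44 high in all, loose. Origin at the centre of its underside.
- case: Bystander: blue plastic hinged-lid case, closed, 90 (x) x 180 (y) x 69 high, 1.6 kg, loose. Origin at the centre of its underside.
Not all that is in view belongs to the job. Of the things like the charger, leave any that is green or yellow; of the rest the smaller one is meant.

How it is judged:
On the way, in this order (a step that is already met when the one before it is completed fails the run):
1. the spanner lies across both saddles of the tool rest, let go and still (x of spanner in the frame of rest between -0.012 and 0.012 m and y of spanner in the frame of rest between -0.022 and 0.022 m and z of spanner in the frame of rest between 0.086 and 0.095 m and angle between spanner's own z axis and vertical below 0.1 rad and angle between the y axis of spanner and the y axis of rest, either way round below 0.25 rad and linear speed of spanner below 0.02 m/s and contact force between the fingers and spanner below 0.1 N), for 0.2 s.
2. the charger sits on both sloping rails, front downhill against the lips, let go and still (x of charger in the frame of cradle between 0.034 and 0.05 m and y of charger in the frame of cradle between -0.02 and 0.02 m and z of charger in the frame of cradle between -0.005 and 0.005 m and angle between the z axis of charger and the z axis of cradle, either way round below 0.06 rad and angle between the x axis of charger and the x axis of cradle, either way round below 0.12 rad and x of charger_front in the frame of cradle below 0.02 m and linear speed of charger below 0.02 m/s and contact force between the fingers and charger below 0.1 N), for 0.2 s.
At the end, for the whole second after the job is handed in: Spanner flat (0.1 rad) in both saddles, within 12 mm across, 22 mm along of the middle; charger flat on both rails (0.06 rad, 5 mm), turned under 0.12 rad, front downhill under 10 mm from the lips, within 20 mm of centre; both still (x of spanner in the frame of rest between -0.012 and 0.012 m and y of spanner in the frame of rest between -0.022 and 0.022 m and z of spanner in the frame of rest between 0.086 and 0.095 m and angle between spanner's own z axis and vertical below 0.1 rad and angle between the y axis of spanner and the y axis of rest, either way round below 0.25 rad and linear speed of each of spanner, charger below 0.02 m/s and x of charger in the frame of cradle between 0.034 and 0.05 m and y of charger in the frame of cradle between -0.02 and 0.02 m and z of charger in the frame of cradle between -0.005 and 0.005 m and angle between the z axis of charger and the z axis of cradle, either way round below 0.06 rad and angle between the x axis of charger and the x axis of cradle, either way round below 0.12 rad and x of charger_front in the frame of cradle below 0.02 m); the robot touches nothing.
It fails at once if the spray can is shifted by more than 15 mm or tipped (distance of spray_can from where it was at the start of the episode above 0.015 m or angle between spray_can's own z axis and vertical above 0.3 rad).
It fails at once if the ashtray is shifted by more than 15 mm or tipped (distance of ashtray from where it was at the start of the episode above 0.015 m or angle between ashtray's own z axis and vertical above 0.3 rad).
It fails at once if the terminal cap is shifted by more than 15 mm or tipped (distance of terminal_cap from where it was at the start of the episode above 0.015 m or angle between terminal_cap's own z axis and vertical above 0.3 rad).
It fails at once if the case is shifted by more than 15 mm or tipped (distance of case from where it was at the start of the episode above 0.015 m or angle between case's own z axis and vertical above 0.3 rad).
It fails at once if the charger is dropped or rammed onto the stand (over 60 N) (contact force between charger and cradle above 60 N).
It also fails if it takes over 64 s, if anything falls off the work surface, if the arm or the gripper's body presses on something with over 40 N, if the wrist force passes 120 N, or if a joint passes its speed limit or range.

## Working session

There is one attempt and no reset: what is moved stays moved. The work goes in short steps, Python scripts to look and compute and a tool call to move; the robot and the scene stay as the last step left them, time stands still between calls to the robot, and variables do not carry over. Pictures are saved under pics/ and viewed, at most 10 in all, crops included, and the job is handed in when it is done.

Besides the shell and the picture viewer there is one more tool, called after ">>>" by a JSON object that holds its "method" and its "body". carry_out: Moves the arm, as the interface text tells. Its arguments: {"type":"object","properties":{"steps":{"type":"array","items":{"type":"array","items":{"type":"number"}}},"jaw":{"type":"number"},"newtons":{"type":"number"}},"required":["steps"]}

```bash
mkdir -p pics; ls; cat > h.py <<'E'
import numpy as np, cv2, pickle
from bench import sense, snapshot, job_done
def take(name, fn):
    s=snapshot(name); pickle.dump(s,open(f'pics/{fn}.pkl','wb')); cv2.imwrite(f'pics/{fn}.png',s['frame'][:,:,::-1]); return s
def load(fn): return pickle.load(open(f'pics/{fn}.pkl','rb'))
def K(s): return np.array([[s['fx'],0,s['cx']],[0,s['fy'],s['cy']],[0,0,1.]])
def rays(s,px):
    p=cv2.undistortPoints(np.array(px,float).reshape(-1,1,2),K(s),np.array(s['distortion'],float)).reshape(-1,2)
    d=np.c_[p,np.ones(len(p))]@np.array(s['rotation']).T
    return np.array(s['origin']),d
def onz(s,px,z):
    o,d=rays(s,px); z=np.broadcast_to(z,len(d)); return o+d*((z-o[2])/d[:,2])[:,None]
def proj(s,P):
    R=np.array(s['rotation']); pc=(np.atleast_2d(P)-np.array(s['origin']))@R
    return cv2.projectPoints(pc,np.zeros(3),np.zeros(3),K(s),np.array(s['distortion'],float))[0].reshape(-1,2)
def tri(s1,p1,s2,p2):
    o1,d1=rays(s1,[p1]);o2,d2=rays(s2,[p2]);A=np.c_[d1[0],-d2[0]];t=np.linalg.lstsq(A,o2-o1,rcond=None)[0]
    a=o1+t[0]*d1[0];b=o2+t[1]*d2[0];return (a+b)/2,np.linalg.norm(a-b)
E
python3 - <<'E'
from h import *
for n in('side','top'):
    s=take(n,n+'0'); print(n,s['origin'],np.round(s['rotation'],3).tolist(),s['fx'],s['distortion'])
print(sense())
E
```

```text
pics
side [0.20652566 0.53189491 0.84689568] [0.083, -0.216, 0.91, -0.344] 409.69735514472785 [-0.03442708  0.          0.          0.          0.        ]
top [ 0.38432055 -0.08011209  1.10626894] [-0.047, 0.707, -0.704, 0.046] 421.0957634497222 [-0.1242674  0.         0.         0.         0.       ]
{'time': 0.1, 'qpos': array([-1.37763266e+00,  4.91449132e-01,  1.55938227e+00,  2.38674504e-05,
        1.09172437e+00, -1.05624774e-01]), 'joint_vel': array([ 1.61647582e-03, -1.63260792e-03, -7.56954560e-04,  1.61291424e-04,
       -3.82048648e-06, -7.93542550e-04]), 'joint_torque': array([ 3.28300506e-03, -6.13623548e+01, -2.58605719e+01,  6.93896413e-02,
        4.69917257e-02, -4.21077232e-05]), 'ee_pos': array([ 0.18394615, -0.59708505,  0.2098535 ]), 'orientation': array([-4.81562388e-04,  9.88862128e-01,  1.48833665e-01, -1.04934261e-05]), 'contact_force': array([ 0.0061778 ,  0.66194002, -0.2335188 ]), 'torque': array([ 0.00896199, -0.00692809,  0.02244252]), 'grip_force': 0.0, 'opening': 0.09505506426774807}
```

```bash
sed -i "s/np.array(s\['rotation'\])/rot(s)/g" h.py; cat >> h.py <<'E'
from scipy.spatial.transform import Rotation as Rn
def rot(s):
    w,x,y,z=s['rotation']; return Rn.from_quat([x,y,z,w]).as_matrix()
E
python3 -c "
from h import *
for n in('side0','top0'): print(rot(load(n)).round(2).tolist())"
```

```text
[[-0.89, -0.34, 0.3], [-0.45, 0.67, -0.59], [-0.0, -0.66, -0.75]]
[[0.01, -0.99, 0.13], [-1.0, -0.0, 0.0], [-0.0, -0.13, -0.99]]
```

View pics/side0.png

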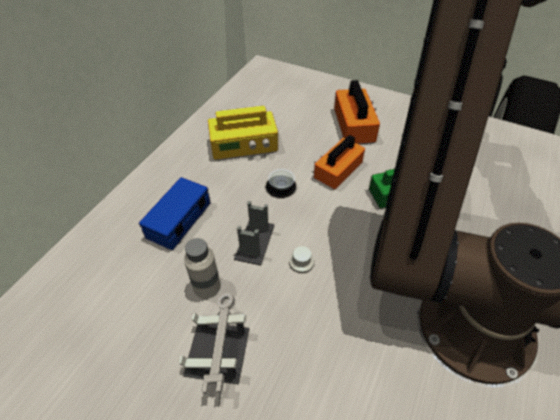

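View pics/top0.png

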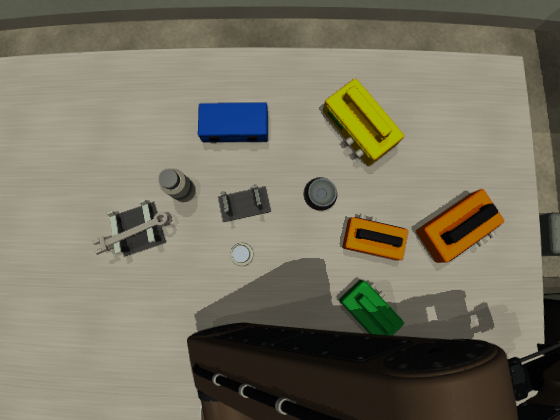

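```bash
python3 - <<'E'
from h import *
s=load('top0')['frame'][:,:,::-1]; q=load('side0')['frame'][:,:,::-1]
def c(f,x,y,w=80,h=60,k=5): return cv2.resize(f[y:y+h,x:x+w],(w*k,h*k),interpolation=cv2.INTER_CUBIC)
m=np.vstack([np.hstack([c(s,92,194),c(s,204,170)]),np.hstack([c(s,336,205),c(q,176,285,108,81,3.7037) if 0 else cv2.resize(q[290:395,170:310],(400,300),interpolation=cv2.INTER_CUBIC)])])
cv2.imwrite('pics/m1.png',m)
# charger: orange mask
o=load('top0'); hsv=cv2.cvtColor(o['frame'],cv2.COLOR_RGB2HSV)
mk=cv2.inRange(hsv,(4,150,80),(16,255,255))
cs,_=cv2.findContours(mk,cv2.RETR_EXTERNAL,cv2.CHAIN_APPROX_NONE)
for k in cs:
    if cv2.contourArea(k)>200: print(cv2.minAreaRect(k),cv2.contourArea(k))
print('scale m/px at z=.06',np.diff(onz(o,[(376,238),(377,238)],.06),axis=0))
print(onz(o,[(376,238)],.06),onz(o,[(244,203)],.0),onz(o,[(138,228)],.06))
E
```

```text
((464.52001953125, 225.8055877685547), (19.963748931884766, 55.476497650146484), 54.24611282348633) 258.5
((463.80535888671875, 224.93624877929688), (41.616981506347656, 73.15740966796875), 55.00798034667969) 213.5
scale m/px at z=.06 [[ 2.78249095e-06 -2.53381338e-03  0.00000000e+00]]
[[ 0.45143904 -0.3173833   0.06      ]] [[0.54700101 0.01903857 0.        ]] [[0.47316555 0.2821065  0.06      ]]
```

View pics/m1.png

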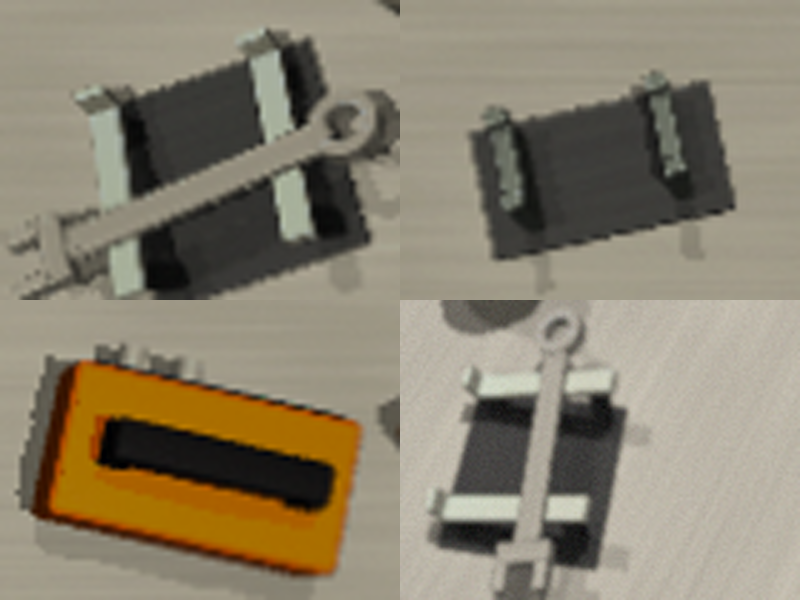

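Crops show (top view):
- **Stand:** about (138,228), with the lips at the far (+x) side and the spanner across the rails.
- **Rest:** about (244,203).
- **Charger candidates:** yellow (365,118), large orange (462,225), small orange (376,238), green (371,308). I choose the small orange one. Its studs are at about (366,216), facing +x.

```bash
python3 - <<'E'
from h import *
t=load('top0'); q=load('side0')
def cp(L,ox,oy,X=0,Y=0): return [((x-X)/5-.4+ox,(y-Y)/5-.4+oy) for x,y in L]
def ang(v): return np.degrees(np.arctan2(v[1],v[0]))
def show(n,P): print(n,(P*1000).round(0)[:,:2].tolist())
# charger
c=onz(t,cp([(80,362),(362,420),(333,575),(48,515)],336,205,0,300),.06); show('chg',c)
print('ctr',c.mean(0),'sides',np.linalg.norm(np.roll(c,-1,0)-c,axis=1),ang(c[1]-c[0]),ang(c[2]-c[3]))
b=onz(t,cp([(105,418),(335,462),(330,510),(100,468)],336,205,0,300),.098)
print('bar',b.mean(0),np.linalg.norm(b[1]-b[0]),np.linalg.norm(b[3]-b[0]),ang(b[1]-b[0]),ang(b[2]-b[3]))
# rest
r=onz(t,cp([(470,132),(708,82),(736,208),(493,260)],204,170,400,0),.006); show('rest',r)
print('ctr',r.mean(0),np.linalg.norm(np.roll(r,-1,0)-r,axis=1),ang(r[1]-r[0]),ang(r[2]-r[3]))
# stand rails: lip uphill face bottom & uphill end
lp=onz(t,cp([(90,112),(122,110),(253,53),(279,48)],92,194),.045); show('lip',lp)
up=onz(t,cp([(113,292),(145,290),(286,241),(314,235)],92,194),.0816); show('up',up)
for i in (0,1,2,3): print(np.linalg.norm(up[i]-lp[i]),ang(up[i]-lp[i]))
sb=onz(t,cp([(312,36),(371,241)],92,194),.005);show('base R',sb);print(np.linalg.norm(sb[1]-sb[0]),ang(sb[1]-sb[0]))
# spanner
sp=onz(t,cp([(345,115),(52,245)],92,194),.075);show('spanner',sp)
# bystanders
show('can base/top',np.r_[onz(t,[(173,180)],.165),onz(t,[(180,192)],.0)])
show('tray,cap',np.r_[onz(t,[(321,193)],.02),onz(t,[(242,254)],.03)])
show('case',onz(t,[(199,103),(268,103),(268,136),(199,136)],.069))
E
```

```text
chg [[504.0, -257.0], [475.0, -400.0], [397.0, -383.0], [427.0, -240.0]]
ctr [ 0.45102526 -0.31967329  0.06      ] sides [0.14600411 0.07957446 0.14634267 0.0785384 ] -101.40359669871083 -101.81176820876738
bar [ 0.45018242 -0.31658617  0.098     ] 0.1141785820805175 0.02429544428466698 -100.65722451751567 -100.22768969427554
rest [[565.0, 89.0], [592.0, -37.0], [525.0, -53.0], [496.0, 75.0]]
ctr [0.54440425 0.01866422 0.006     ] [0.12915049 0.06915346 0.1308589  0.0696027 ] -77.73248399954439 -77.53677719415093
lip [[505.0, 365.0], [506.0, 348.0], [536.0, 279.0], [539.0, 265.0]]
up [[411.0, 333.0], [412.0, 317.0], [437.0, 246.0], [441.0, 232.0]]
0.10563859573933237 -161.17212075389358
0.10532032391698294 -161.60432267815142
0.11043536589761548 -161.31243451390765
0.1101380918916099 -161.05588011234502
base R [[551.0, 261.0], [442.0, 224.0]]
0.1152117506351782 -161.5271988492232
spanner [[501.0, 220.0], [434.0, 369.0]]
can base/top [[575.0, 169.0], [576.0, 192.0]]
tray,cap [[572.0, -184.0], [411.0, 19.0]]
case [[800.0, 136.0], [799.0, -44.0], [710.0, -45.0], [710.0, 132.0]]
```

>>> {"method": "carry_out", "body": {"steps": [[20,30,15,3],[50,75,40,7],[80,120,60,12],[105,160,60,17],[130,195,60,22],[155,230,60,27],[178,265,60,32],[200,300,60,37],[222,335,60,42],[245,365,60,47],[260,390,60,50],[266,425,60,54],[268,460,60,58],[270,495,60,62],[271,530,60,66],[273,565,60,70],[274,600,60,74],[276,635,60,78],[277,670,60,82],[278,700,60,86]], "jaw": 60}}

```text
time: 1.77
ee_pos: [0.4616, 0.1048, 0.2703]
orientation: [-0.0, 0.62, 0.784, 0.0]
contact_force: [0.5, -1.4, 0.7]
opening: 0.0598
grip_force: 0.0
```

>>> {"method": "carry_out", "body": {"steps": [[1,35,0,3],[2,70,0,6],[3,105,0,9],[4,140,0,11],[5,170,0,11],[5,187,0,11],[5,192,-10,11],[5,192,-40,11],[5,192,-75,11],[5,192,-110,11],[5,192,-135,11],[5,192,-150,11],[5,192,-150,11],[5,192,-150,11]]}}

```text
time: 2.93
ee_pos: [0.4667, 0.2939, 0.1197]
orientation: [-0.0, 0.544, 0.839, -0.001]
contact_force: [0.5, 0.8, -0.0]
opening: 0.0598
grip_force: 0.0
```

```bash
python3 - <<'E'
from h import *
a=take('side','s1');b=take('top','t1')
def cr(s,P,r=40):
    x,y=proj(s,P)[0].astype(int); x=max(x,r);y=max(y,r)
    return cv2.resize(s['frame'][y-r:y+r,x-r:x+r,::-1],(400,400),interpolation=cv2.INTER_CUBIC),(x-r,y-r)
A,o=cr(a,[.467,.295,.07]);B,p=cr(b,[.467,.295,.07],50);print(o,p,sense()['ee_pos'])
cv2.imwrite('pics/m2.png',np.hstack([A,B]))
E
```

```text
(np.int64(179), np.int64(297)) (np.int64(81), np.int64(180)) [0.46749019 0.2945434  0.12131382]
```

View pics/m2.png

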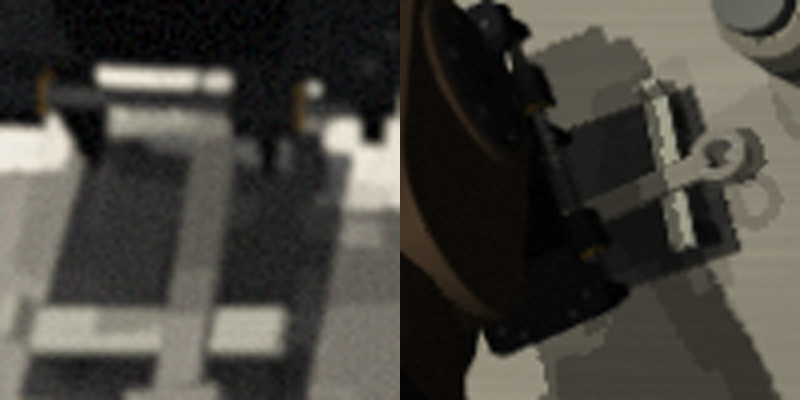

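The fingers straddle the shank between the rails, with the shank at about (200,200) in the left crop. Next I descend and close.

>>> {"method": "carry_out", "body": {"steps": [[0,0,-20,0],[0,0,-38,0],[0,0,-46,0],[0,0,-46,0]]}}

```text
time: 3.37
ee_pos: [0.4668, 0.2944, 0.0739]
orientation: [-0.0, 0.544, 0.839, -0.0]
contact_force: [-0.4, -0.7, 0.3]
opening: 0.0604
grip_force: 0.0
```

>>> {"method": "carry_out", "body": {"steps": [[0,0,0,0],[0,0,0,0],[0,0,0,0],[0,0,0,0],[0,0,0,0],[0,0,0,0],[0,0,0,0],[0,0,0,0]], "jaw": 8, "newtons": 20}}

```text
time: 4.03
ee_pos: [0.467, 0.2947, 0.0744]
orientation: [0.0, 0.544, 0.839, 0.0]
contact_force: [-1.7, 0.4, 0.6]
opening: 0.0126
grip_force: 0.3
```

```bash
python3 - <<'E'
from h import *
a=take('side','s2');b=take('top','t2')
def cr(s,P,r=40):
    x,y=proj(s,P)[0].astype(int); x=max(x,r);y=max(y,r)
    return cv2.resize(s['frame'][y-r:y+r,x-r:x+r,::-1],(400,400),interpolation=cv2.INTER_CUBIC),(x-r,y-r)
A,o=cr(a,[.467,.295,.07],50);B,p=cr(b,[.467,.295,.07],50);print(o,p,{k:sense()[k] for k in('opening','grip_force','contact_force')})
cv2.imwrite('pics/m3.png',np.hstack([A,B]))
E
```

```text
(np.int64(169), np.int64(287)) (np.int64(81), np.int64(180)) {'opening': 0.009191418291893481, 'grip_force': 0.0, 'contact_force': array([ 0.06405512, -0.48713136, -0.62686743])}
```

View pics/m3.png

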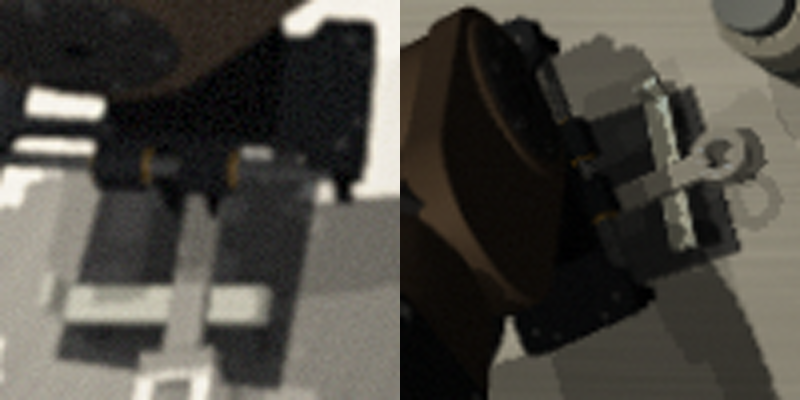

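```bash
python3 - <<'E'
from h import *
t=load('top0');q=load('side0')
print('ring',tri(q,(225.2,300.4),t,(160.6,216.6)))
print('jaw',tri(q,(213.6,383),t,(102,242.6)))
for n,z in (('tip',.049),('grasp',.068),('tcp',.074),('up',.1)): print(n,proj(q,[.467,.2945,z]),proj(t,[.467,.2945,z]))
# stand rails ends heights: right rail uphill end mid, side crop (612,382)
f=lambda x,y:((x-400)*.35+170-.4,(y-300)*.35+290-.4)
print(f(612,373),f(612,392),proj(q,[[.439,.239,.0816],[.4115,.325,.0816],[.521,.314,.045]]))
E
```

```text
ring (array([0.50028424, 0.22129788, 0.07015023]), np.float64(0.0024037152219308316))
jaw (array([0.43307601, 0.37236786, 0.06473927]), np.float64(0.003723883952008028))
tip [[220.57539903 341.66636638]] [[134.62204401 230.73769731]]
grasp [[219.43849789 337.79990872]] [[132.05516149 230.12239065]]
tcp [[219.07103587 336.54970019]] [[131.22612726 229.92352527]]
up [[217.42960867 330.96202692]] [[127.52662118 229.03527725]]
(243.79999999999998, 315.15000000000003) (243.79999999999998, 321.8) [[245.40305955 317.22741493]
 [235.05974481 361.88912802]
 [193.02407293 339.07582425]]
```

```bash
python3 - <<'E'
from h import *
for a,b,sl in (('t1','t2',(160,200,145,175)),('top0','t1',(160,230,140,175)),('s1','s2',(360,410,190,240)),('s1','s2',(290,315,210,240))):
    y0,y1,x0,x1=sl
    A=cv2.cvtColor(load(a)['frame'],cv2.COLOR_RGB2GRAY)[y0:y1,x0:x1].astype(np.float32);B=cv2.cvtColor(load(b)['frame'],cv2.COLOR_RGB2GRAY)[y0:y1,x0:x1].astype(np.float32)
    print(a,b,cv2.phaseCorrelate(A,B,cv2.createHanningWindow(A.shape[::-1],cv2.CV_32F)))
q=load('s2')
print(proj(q,[[.462,.306,.068],[.4635,.304,.068]]))
# finger inner/outer tips
d=np.array([.912,.41,0]);n=np.array([.41,-.912,0])
c=np.array([.467,.2945,.049])
for off in (-17,-4.5,4.5,17): print(off,proj(q,[c+d*off/1e3+n*k/1e3 for k in(-10,10)]).round(1).tolist())
f=cv2.resize(q['frame'][312:362,190:250,::-1],(720,600),interpolation=cv2.INTER_CUBIC)
f=np.clip(255*(f/255.)**.5,0,255).astype(np.uint8); cv2.imwrite('pics/m4.png',f)
E
```

```text
t1 t2 ((-0.029559386129898613, -0.00720410904196811), 0.9961267483234405)
top0 t1 ((-0.0721040259956709, 0.030915401262262776), 0.949045504408854)
s1 s2 ((-0.18038212043762414, 0.04483529783913198), 0.8302409549713134)
s1 s2 ((-8.113572996153948, 12.23701792926417), 0.004644490559895833)
[[218.44641381 343.99131852]
 [218.34680992 342.76397649]]
-17 [[228.4, 346.9], [229.6, 337.2]]
-4.5 [[222.1, 346.6], [223.5, 337.0]]
4.5 [[217.6, 346.4], [219.1, 336.8]]
17 [[211.4, 346.1], [212.9, 336.5]]
```

View pics/m4.png

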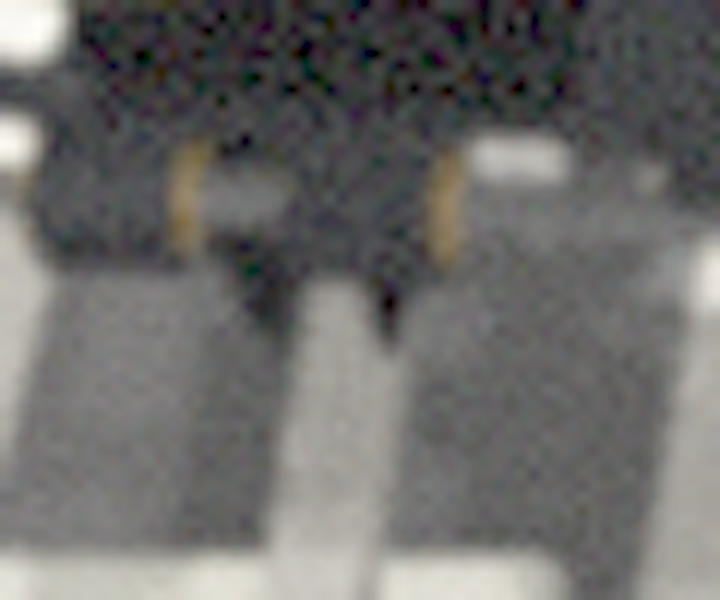

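>>> {"method": "carry_out", "body": {"steps": [[0,0,0,0],[0,0,0,0],[0,0,0,0],[0,0,0,0]], "jaw": 0}}

```text
time: 4.47
ee_pos: [0.467, 0.2947, 0.0743]
orientation: [0.0, 0.544, 0.839, 0.0]
contact_force: [0.6, 0.2, 0.3]
opening: 0.0006
grip_force: 0.0
```

The jaws closed on nothing. In the picture the fingertips at (212,339) and (222,340) sit above the shank, about 25 mm higher than I assumed. I'll open and go 22 mm lower, watching the force.

>>> {"method": "carry_out", "body": {"steps": [[0,0,0,0],[0,0,0,0],[0,0,0,0],[0,0,0,0],[0,0,0,0],[0,0,0,0],[0,0,0,0],[0,0,0,0],[0,0,0,0],[0,0,-3,0],[0,0,-8,0],[0,0,-13,0],[0,0,-18,0],[0,0,-22,0],[0,0,-22,0]], "jaw": 60}}

```text
time: 5.72
ee_pos: [0.4666, 0.2945, 0.0513]
orientation: [-0.0, 0.544, 0.839, -0.001]
contact_force: [0.8, 0.8, -1.0]
opening: 0.0599
grip_force: 0.0
```

>>> {"method": "carry_out", "body": {"steps": [[0,0,0,0],[0,0,0,0],[0,0,0,0],[0,0,0,0],[0,0,0,0],[0,0,0,0],[0,0,0,0],[0,0,0,0],[0,0,0,0]], "jaw": 8}}

```text
time: 6.47
ee_pos: [0.467, 0.2947, 0.0524]
orientation: [0.0, 0.544, 0.839, 0.0]
contact_force: [-0.3, -0.1, 0.7]
opening: 0.0182
grip_force: 20.0
```

>>> {"method": "carry_out", "body": {"steps": [[0,0,5,0],[0,0,15,0],[0,0,30,0],[0,0,50,0],[0,0,70,0],[0,0,90,0],[0,0,110,0],[0,0,125,0],[0,0,130,0],[0,0,130,0],[0,0,130,0]], "newtons": 30}}

```text
time: 7.38
ee_pos: [0.4667, 0.2945, 0.1822]
orientation: [-0.0, 0.544, 0.839, -0.0]
contact_force: [-0.1, -0.6, -2.8]
opening: 0.018
grip_force: 30.0
```

```bash
python3 - <<'E'
from h import *
a=take('side','s3');b=take('top','t3')
def cr(s,P,r=60):
    x,y=proj(s,P)[0].astype(int); x=max(x,r);y=max(y,r)
    return cv2.resize(s['frame'][y-r:y+r,x-r:x+r,::-1],(400,400),interpolation=cv2.INTER_CUBIC),(x-r,y-r)
A,o=cr(a,[.467,.295,.18]);B,p=cr(b,[.467,.295,.18]);print(o,p,sense()['ee_pos'],sense()['opening'])
cv2.imwrite('pics/m5.png',np.hstack([A,B]))
E
```

```text
(np.int64(151), np.int64(252)) (np.int64(54), np.int64(165)) [0.46656156 0.29444597 0.18142555] 0.017732178428811418
```

View pics/m5.png

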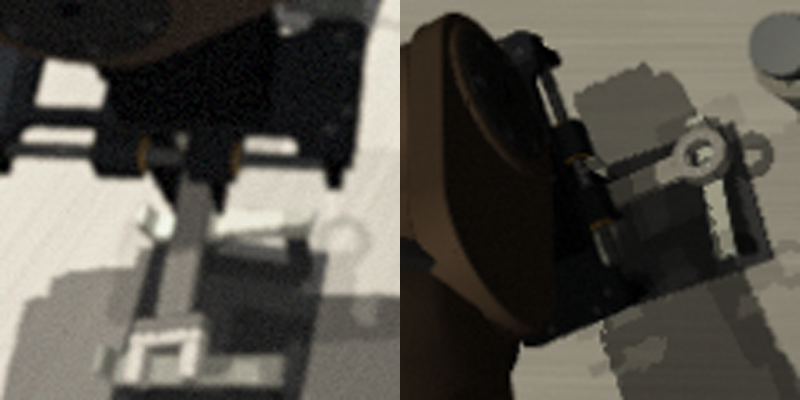

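Spanner is held: the ring is at about (143.6,211.1) in the top view and the jaw at about (200,357) in the side view. Next I work out its height relative to the TCP.

```bash
python3 - <<'E'
from h import *
t=load('t3');q=load('s3')
for z in (.17,.18,.19,.2,.21):
    r=onz(t,[(143.6,211.1)],z)[0];j=onz(q,[(200.1,356.7)],z)[0]
    v=r-j; print(z,r[:2].round(4),j[:2].round(4),'len',np.hypot(*v[:2]).round(4),'ang',np.degrees(np.arctan2(v[1],v[0])).round(1), 'perp of tcp',((.467-j[0])*v[1]-(.2945-j[1])*v[0])/np.hypot(*v[:2]))
# ring by top only with z from yaw
E
```

```text
0.17 [0.5025 0.2328] [0.4441 0.3678] len 0.1471 ang -66.6 perp of tcp 0.008041113650051763
0.18 [0.5012 0.2294] [0.4406 0.3702] len 0.1533 ang -66.7 perp of tcp 0.005664528318411314
0.19 [0.4999 0.2261] [0.4371 0.3726] len 0.1595 ang -66.8 perp of tcp 0.0032868370569136256
0.2 [0.4987 0.2227] [0.4335 0.3751] len 0.1657 ang -66.9 perp of tcp 0.0009081770594895607
0.21 [0.4974 0.2194] [0.43   0.3775] len 0.1719 ang -66.9 perp of tcp -0.0014713360713799928
```

>>> {"method": "carry_out", "body": {"steps": [[0,0,15,0],[4,-12,30,-1],[8,-30,40,-2],[14,-50,40,-3],[20,-72,40,-4],[27,-96,40,-5],[34,-120,40,-6],[41,-145,40,-7],[48,-170,40,-8],[55,-195,40,-9],[62,-220,40,-10],[68,-243,40,-11],[73,-262,40,-11.7],[77,-274,35,-11.7],[78,-279,20,-11.7],[78,-279,0,-11.7],[78,-279,-20,-11.7],[78,-279,-38,-11.7],[78,-279,-45,-11.7],[78,-279,-45,-11.7]]}}

```text
time: 9.15
ee_pos: [0.5441, 0.016, 0.1353]
orientation: [-0.002, 0.626, 0.78, -0.001]
contact_force: [0.2, 0.4, -2.2]
opening: 0.0181
grip_force: 30.0
```

```bash
python3 - <<'E'
from h import *
a=take('side','s4');b=take('top','t4')
def cr(s,P,r=40):
    x,y=proj(s,P)[0].astype(int); x=max(x,r);y=max(y,r)
    return cv2.resize(s['frame'][y-r:y+r,x-r:x+r,::-1],(400,400),interpolation=cv2.INTER_CUBIC),(x-r,y-r)
A,o=cr(a,[.545,.016,.1]);B,p=cr(b,[.545,.016,.1],50);print(o,p,sense()['ee_pos'],sense()['opening'])
cv2.imwrite('pics/m6.png',np.hstack([A,B]))
E
```

```text
(np.int64(213), np.int64(175)) (np.int64(191), np.int64(147)) [0.54519281 0.01585249 0.13750276] 0.018044180115584226
```

View pics/m6.png

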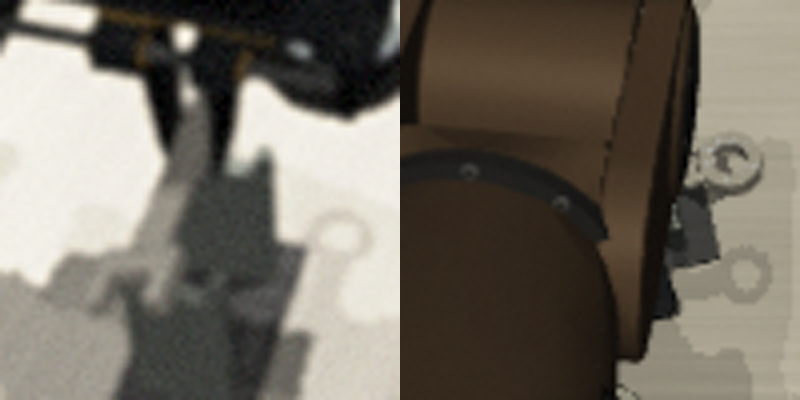

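```bash
python3 - <<'E'
from h import *
t=load('t4');q=load('s4')
for z in (.15,.16,.17):
    r=onz(t,[(274.9,187.4)],z)[0];j=onz(q,[(235.6,231.6)],z)[0];v=r-j
    print(z,r[:2].round(4),j[:2].round(4),np.hypot(*v[:2]).round(4),np.degrees(np.arctan2(v[1],v[0])).round(1))
a=np.radians(-77.6);yv=np.array([np.cos(a),np.sin(a),0]);xv=np.array([-yv[1],yv[0],0]);c=np.array([.5444,.0187,0])
for s in(-1,1):
  for x in(-25,-17,17,25):
    P=c+yv*s*.040+xv*x/1e3; print(s,x,((proj(q,P+[0,0,.104])-[213,175]+.4)*5).round(0).tolist(),(proj(load('top0'),P+[0,0,.104])).round(1).tolist())
# horn tops in top0 crop 2
print('horn obs',[(X/5-80-.4+204,Y/5-.4+170) for X,Y in((487,116),(655,80),(512,205),(678,170))])
E
```

```text
0.15 [ 0.5617 -0.0652] [0.5349 0.1053] 0.1725 -81.1
0.16 [ 0.5598 -0.0653] [0.5302 0.1114] 0.1792 -80.5
0.17 [ 0.558  -0.0655] [0.5255 0.1175] 0.1859 -79.9
-1 -25 [[228.0, 282.0]] [[226.2, 211.3]]
-1 -17 [[212.0, 278.0]] [[225.5, 208.1]]
-1 17 [[141.0, 264.0]] [[222.8, 194.4]]
-1 25 [[124.0, 260.0]] [[222.2, 191.2]]
1 -25 [[276.0, 153.0]] [[258.7, 204.4]]
1 -17 [[260.0, 150.0]] [[258.0, 201.1]]
1 17 [[192.0, 137.0]] [[255.2, 187.6]]
1 25 [[176.0, 134.0]] [[254.5, 184.4]]
horn obs [(221.0, 192.8), (254.6, 185.6), (226.0, 210.6), (259.2, 203.6)]
```

Horns agree with prediction to about half a pixel, and the ring lies about 2 mm from plan. I'll lower with the force in view.

>>> {"method": "carry_out", "body": {"steps": [[1,0,-12,0],[1,0,-25,0],[1,0,-37,0],[1,0,-45,0],[1,0,-50,0],[1,0,-53,0],[1,0,-55,0],[1,0,-55,0]]}}

```text
time: 9.92
ee_pos: [0.5462, 0.0157, 0.0825]
orientation: [0.0, 0.626, 0.779, 0.0]
contact_force: [0.2, 0.8, -1.6]
opening: 0.0182
grip_force: 30.0
```

>>> {"method": "carry_out", "body": {"steps": [[0,0,-1,0],[0,0,-2,0],[0,0,-3,0],[0,0,-4,0],[0,0,-4,0]]}}

```text
time: 10.33
ee_pos: [0.5461, 0.0157, 0.0785]
orientation: [0.0, 0.626, 0.779, 0.0]
contact_force: [-0.7, 0.6, -0.3]
opening: 0.0178
grip_force: 30.0
```

>>> {"method": "carry_out", "body": {"steps": [[0,0,-0.5,0],[0,0,-1,0],[0,0,-1.5,0],[0,0,-2,0],[0,0,-2,0]]}}

```text
time: 10.75
ee_pos: [0.5462, 0.0158, 0.0778]
orientation: [0.001, 0.626, 0.779, 0.0]
contact_force: [-5.2, 1.7, 16.9]
opening: 0.0179
grip_force: 30.0
```

>>> {"method": "carry_out", "body": {"steps": [[0,0,1,0],[0,0,1,0],[0,0,1,0],[0,0,1,0],[0,0,1,0],[0,0,1,0],[0,0,1,0],[0,0,5,0],[0,0,20,0],[0,0,45,0],[0,0,75,0],[0,0,110,0],[0,0,140,0],[0,0,145,0]], "jaw": 50, "newtons": 10}}

```text
time: 11.92
ee_pos: [0.5475, 0.0156, 0.2266]
orientation: [0.003, 0.626, 0.779, 0.002]
contact_force: [0.3, -0.1, 0.1]
opening: 0.0499
grip_force: 0.0
```

>>> {"method": "carry_out", "body": {"steps": [[-4,-12,0,-1],[-12,-40,0,-3],[-20,-70,0,-6],[-28,-100,0,-8],[-37,-130,0,-10],[-46,-160,0,-12],[-54,-190,0,-14],[-63,-220,0,-16],[-72,-250,0,-18],[-80,-280,0,-20],[-88,-308,0,-22],[-93,-326,0,-23.4],[-95,-334,-10,-23.4],[-95,-334,-35,-23.4],[-95,-334,-65,-23.4],[-95,-334,-90,-23.4],[-95,-334,-100,-23.4],[-95,-334,-100,-23.4]], "jaw": 65}}

```text
time: 13.42
ee_pos: [0.4498, -0.317, 0.1184]
orientation: [-0.003, 0.771, 0.636, -0.0]
contact_force: [0.3, 0.1, 1.1]
opening: 0.065
grip_force: 0.0
```

```bash
python3 - <<'E'
from h import *
a=take('side','s5');b=take('top','t5')
def cr(s,P,r=50,w=400):
    x,y=proj(s,P)[0].astype(int); x=max(x,r);y=max(y,r)
    return cv2.resize(s['frame'][y-r:y+r,x-r:x+r,::-1],(w,w),interpolation=cv2.INTER_CUBIC),(x-r,y-r)
A,o=cr(a,[.451,-.318,.09],40,300);B,p=cr(b,[.451,-.318,.09],50,300)
C,o2=cr(a,[.545,.02,.09],40,300);D,p2=cr(b,[.545,.02,.09],50,300);print(o,p,o2,p2,sense()['ee_pos'])
cv2.imwrite('pics/m7.png',np.vstack([np.hstack([A,B]),np.hstack([C,D])]))
E
```

```text
(np.int64(301), np.int64(107)) (np.int64(329), np.int64(187)) (np.int64(212), np.int64(179)) (np.int64(190), np.int64(148)) [ 0.4511162  -0.31817235  0.12149583]
```

View pics/m7.png

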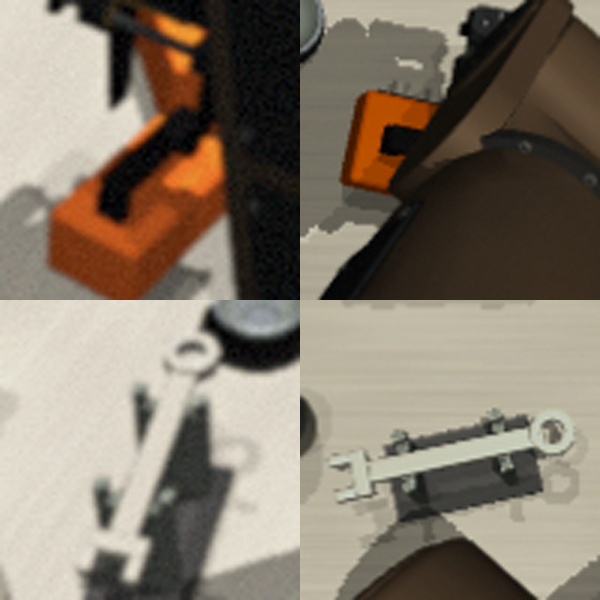

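```bash
python3 - <<'E'
from h import *
t=load('t5');q=load('s5')
r=onz(t,[(273.6,192)],.1)[0]
a=np.radians(-77.6);yv=np.array([np.cos(a),np.sin(a),0]);xv=np.array([-yv[1],yv[0],0]);c=np.array([.5444,.0187,0])
print('ring in rest',(r-c)@xv,(r-c)@yv)
for z in(.095,.105,.115,.125,.135): print(z,proj(q,[.451+.038*.981,-.318-.038*.19,z]))
E
```

```text
ring in rest -0.002347258854111795 0.08140101829460673
0.095 [[330.48005624 140.23289444]]
0.105 [[330.78112586 137.4771121 ]]
0.115 [[331.0859548  134.68567738]]
0.125 [[331.39461063 131.85792207]]
0.135 [[331.70716241 128.99316195]]
```

Both saddles hold the spanner, and its ring is where a centred one should be (81 mm along, −2 mm across). The fingers straddle the charger handle, so I descend.

>>> {"method": "carry_out", "body": {"steps": [[0,0,-10,0],[0,0,-22,0],[0,0,-32,0],[0,0,-39,0],[0,0,-43,0],[0,0,-44,0],[0,0,-44,0]]}}

```text
time: 14.1
ee_pos: [0.4511, -0.3183, 0.0773]
orientation: [-0.0, 0.771, 0.636, 0.0]
contact_force: [-0.3, -0.3, -0.3]
opening: 0.0653
grip_force: 0.0
```

>>> {"method": "carry_out", "body": {"steps": [[0,0,0,0],[0,0,0,0],[0,0,0,0],[0,0,0,0],[0,0,0,0],[0,0,0,0],[0,0,0,0],[0,0,0,0],[0,0,0,0]], "jaw": 10, "newtons": 30}}

```text
time: 14.85
ee_pos: [0.4513, -0.3185, 0.0774]
orientation: [0.0, 0.772, 0.636, 0.0]
contact_force: [2.8, -0.8, -0.7]
opening: 0.0218
grip_force: 29.9
```

>>> {"method": "carry_out", "body": {"steps": [[0,0,3,0],[0,0,10,0],[0,0,22,0],[0,0,40,0],[0,0,60,0],[0,0,80,0],[0,0,100,0],[0,0,120,0],[0,0,140,0],[0,0,160,0],[0,0,178,0],[0,0,190,0],[0,0,197,0],[0,0,200,0],[0,0,200,0]], "newtons": 45}}

```text
time: 16.1
ee_pos: [0.4508, -0.3181, 0.2775]
orientation: [-0.0, 0.772, 0.636, -0.0]
contact_force: [-0.3, 0.3, -6.8]
opening: 0.0217
grip_force: 44.9
```

>>> {"method": "carry_out", "body": {"steps": [[0,4,0,0],[0,12,0,0],[0,25,0,1],[0,42,0,2],[0,62,0,3],[0,85,0,4],[0,110,0,5],[0,135,0,6],[0,160,0,7],[0,185,0,8],[0,210,0,9],[0,235,0,10],[0,260,0,12],[0,285,0,14],[0,310,0,16],[0,335,0,17],[0,360,0,18],[0,385,0,19],[0,407,0,20],[0,425,0,21]]}}

```text
time: 17.77
ee_pos: [0.4495, 0.1093, 0.2773]
orientation: [-0.0, 0.641, 0.767, 0.0]
contact_force: [-0.5, -0.0, -6.2]
opening: 0.0219
grip_force: 44.9
```

>>> {"method": "carry_out", "body": {"steps": [[0,15,0,1],[2,35,0,2],[4,58,0,3],[8,83,0,4],[12,108,0,5],[17,132,0,6],[22,154,0,7],[27,172,0,8],[31,185,0,8.6],[34,192,0,8.6],[35.5,195,0,8.6],[35.5,195,-5,8.6],[35.5,195,-15,8.6],[35.5,195,-30,8.6],[35.5,195,-45,8.6],[35.5,195,-58,8.6],[35.5,195,-66,8.6],[35.5,195,-70,8.6],[35.5,195,-70,8.6]]}}

```text
time: 19.35
ee_pos: [0.4863, 0.3011, 0.2065]
orientation: [-0.0, 0.584, 0.812, -0.001]
contact_force: [0.6, 0.4, -6.0]
opening: 0.0216
grip_force: 44.9
```

```bash
python3 - <<'E'
from h import *
a=take('side','s6');b=take('top','t6')
def cr(s,P,r=60,w=400):
    x,y=proj(s,P)[0].astype(int); x=max(x,r);y=max(y,r)
    return cv2.resize(s['frame'][y-r:y+r,x-r:x+r,::-1],(w,w),interpolation=cv2.INTER_CUBIC),(x-r,y-r)
A,o=cr(a,[.487,.302,.13]);B,p=cr(b,[.487,.302,.13]);S=sense();print(o,p,S['ee_pos'],S['contact_force'],S['opening'])
cv2.imwrite('pics/m8.png',np.hstack([A,B]))
E
```

```text
(np.int64(144), np.int64(262)) (np.int64(60), np.int64(159)) [0.48673564 0.30153648 0.20777393] [-0.12794305  0.34424918 -5.55561256] 0.021547733706523766
```

View pics/m8.png

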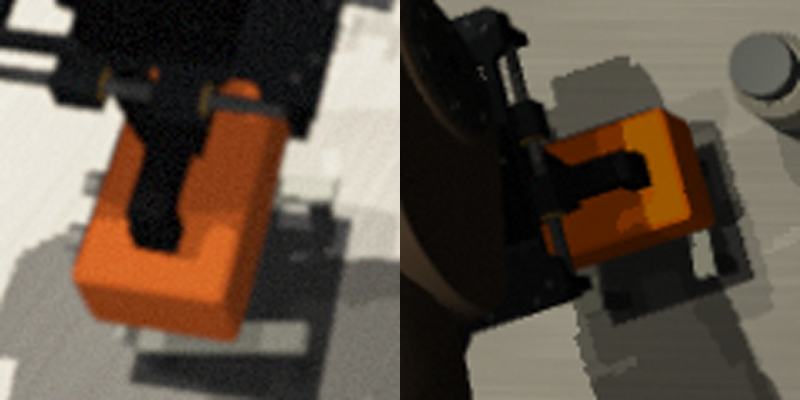

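```bash
python3 - <<'E'
from h import *
t=load('t6');q=load('s6')
e=onz(t,[((658-400)/3.333+59.65,108/3.333+158.65),((690-400)/3.333+59.65,220/3.333+158.65)],.19)
print(e,e.mean(0),np.linalg.norm(e[0]-e[1]))
e=onz(q,[(76/3.333+143.65,278/3.333+261.65),(222/3.333+143.65,308/3.333+261.65)],.19);print(e,e.mean(0),np.linalg.norm(e[0]-e[1]))
E
```

```text
[[0.54515822 0.24342306 0.19      ]
 [0.469722   0.21770458 0.19      ]] [0.50744011 0.23056382 0.19      ] 0.079699837846016
[[0.49733175 0.38175152 0.19      ]
 [0.42480251 0.36158144 0.19      ]] [0.46106713 0.37166648 0.19      ] 0.07528162443666267
```

>>> {"method": "carry_out", "body": {"steps": [[0,0,-8,0],[0,0,-20,0],[0,0,-32,0],[0,0,-41,0],[0,0,-46,0],[0,0,-48,0],[0,0,-48,0]]}}

```text
time: 20.03
ee_pos: [0.4865, 0.3017, 0.1592]
orientation: [-0.0, 0.583, 0.812, -0.0]
contact_force: [-0.0, -0.5, -7.1]
opening: 0.0216
grip_force: 44.9
```

>>> {"method": "carry_out", "body": {"steps": [[2,0.5,-2,0],[2,0.5,-4,0],[2,0.5,-6,0],[2,0.5,-7,0],[2,0.5,-7,0]]}}

```text
time: 20.45
ee_pos: [0.4884, 0.3021, 0.1522]
orientation: [-0.0, 0.583, 0.812, -0.0]
contact_force: [0.3, -0.6, -6.5]
opening: 0.0216
grip_force: 44.9
```

>>> {"method": "carry_out", "body": {"steps": [[0,0,-1,0],[0,0,-2,0],[0,0,-2.5,0],[0,0,-2.5,0]]}}

```text
time: 20.78
ee_pos: [0.4885, 0.3022, 0.1499]
orientation: [0.0, 0.583, 0.812, 0.0]
contact_force: [0.1, 0.8, -5.5]
opening: 0.0218
grip_force: 44.9
```

>>> {"method": "carry_out", "body": {"steps": [[0,0,-0.7,0],[0,0,-1.5,0],[0,0,-2,0],[0,0,-2,0]]}}

```text
time: 21.12
ee_pos: [0.489, 0.3026, 0.1491]
orientation: [0.0, 0.583, 0.812, 0.001]
contact_force: [-1.5, 1.5, 6.0]
opening: 0.0221
grip_force: 45.0
```

The uphill edge rests on the rails. I'll follow the tilt arc downhill and down, widening the jaw in small stages.

>>> {"method": "carry_out", "body": {"steps": [[0,0,2,0],[2,0.6,1.5,0],[4,1.3,0.5,0],[5.8,1.9,-0.5,0],[5.8,1.9,-0.5,0]], "jaw": 23.4, "newtons": 6}}

```text
time: 21.53
ee_pos: [0.4953, 0.3044, 0.1474]
orientation: [0.0, 0.583, 0.812, 0.001]
contact_force: [3.4, 0.1, 2.2]
opening: 0.0234
grip_force: 2.1
```

>>> {"method": "carry_out", "body": {"steps": [[2,0.6,-1,0],[4,1.3,-2,0],[5.6,1.9,-2.8,0],[5.6,1.9,-2.8,0]], "jaw": 24.6}}

```text
time: 21.87
ee_pos: [0.5, 0.3059, 0.1441]
orientation: [-0.0, 0.583, 0.812, -0.0]
contact_force: [1.7, 0.4, -2.0]
opening: 0.0244
grip_force: 1.1
```

>>> {"method": "carry_out", "body": {"steps": [[2,0.6,-1.2,0],[4,1.3,-2.4,0],[5.3,1.8,-3.4,0],[5.3,1.8,-3.4,0]], "jaw": 25.7}}

```text
time: 22.2
ee_pos: [0.5054, 0.3078, 0.1409]
orientation: [0.0, 0.583, 0.812, -0.0]
contact_force: [2.3, 0.2, -1.4]
opening: 0.026
grip_force: 1.2
```

>>> {"method": "carry_out", "body": {"steps": [[2,0.6,-1.4,0],[4,1.3,-2.8,0],[5.1,1.7,-3.8,0],[5.1,1.7,-3.8,0]], "jaw": 26.6}}

```text
time: 22.53
ee_pos: [0.5105, 0.3095, 0.1371]
orientation: [-0.0, 0.583, 0.812, -0.0]
contact_force: [2.6, 0.6, -2.2]
opening: 0.0264
grip_force: 1.3
```

>>> {"method": "carry_out", "body": {"steps": [[2,0.6,-1.4,0],[4,1.3,-2.8,0],[4.7,1.6,-3.8,0],[4.7,1.6,-3.8,0]], "jaw": 27.6}}

```text
time: 22.87
ee_pos: [0.5148, 0.311, 0.1333]
orientation: [-0.0, 0.583, 0.812, -0.0]
contact_force: [1.2, 0.2, 0.2]
opening: 0.0277
grip_force: 0.2
```

>>> {"method": "carry_out", "body": {"steps": [[1,0.3,0,0],[2,0.6,0,0],[3,1,0,0],[3,1,0,0],[3,1,0,0]], "jaw": 30}}

```text
time: 23.28
ee_pos: [0.5177, 0.3118, 0.1335]
orientation: [-0.0, 0.583, 0.812, -0.0]
contact_force: [-1.6, -1.7, 0.7]
opening: 0.03
grip_force: 1.3
```

>>> {"method": "carry_out", "body": {"steps": [[0,0,0,0],[0,0,0,0],[0,0,0,0],[0,0,2,0],[0,0,5,0],[0,0,10,0],[0,0,18,0],[0,0,30,0],[0,0,50,0],[0,0,75,0],[0,0,100,0],[0,0,115,0],[0,0,120,0]], "jaw": 42}}

```text
time: 24.37
ee_pos: [0.5187, 0.3124, 0.2571]
orientation: [0.001, 0.583, 0.812, 0.002]
contact_force: [1.0, -1.1, 0.5]
opening: 0.0418
grip_force: 0.0
```

Now I move the arm aside, high and toward −y and clear of the can, to get an unobstructed look.

>>> {"method": "carry_out", "body": {"steps": [[0,-5,10,0],[-5,-25,30,0],[-15,-50,40,0],[-25,-80,40,0],[-35,-110,40,0],[-45,-145,40,0],[-50,-180,40,0],[-55,-215,40,0],[-55,-250,40,0],[-55,-285,40,0],[-55,-320,40,0],[-55,-355,40,0],[-55,-390,40,0],[-55,-425,40,0],[-55,-455,40,0],[-55,-480,40,0],[-55,-500,40,0],[-55,-510,40,0],[-55,-510,40,0]]}}

```text
time: 25.95
ee_pos: [0.4626, -0.1994, 0.293]
orientation: [-0.001, 0.584, 0.812, -0.0]
contact_force: [0.7, 0.1, -1.2]
opening: 0.0422
grip_force: 0.0
```

```bash
python3 - <<'E'
from h import *
a=take('side','s7');b=take('top','t7')
def cr(s,P,r=55,w=400):
    x,y=proj(s,P)[0].astype(int); x=max(x,r);y=max(y,r)
    return cv2.resize(s['frame'][y-r:y+r,x-r:x+r,::-1],(w,w),interpolation=cv2.INTER_CUBIC),(x-r,y-r)
A,o=cr(a,[.487,.302,.1]);B,p=cr(b,[.487,.302,.1]);print(o,p)
cv2.imwrite('pics/m9.png',np.hstack([A,B]))
ut=np.array([-.948,-.319,0]);yv=np.array([.3187,-.9479,0]);th=np.radians(20)
X=ut*np.cos(th)+[0,0,np.sin(th)];Z=-ut*np.sin(th)+[0,0,np.cos(th)];O=np.array([.5215,.314,.045])
P=[O+X*x+yv*y+Z*z for x,y,z in [(0,-.075,.06),(.08,-.075,.06),(.08,.075,.06),(0,.075,.06),(0,-.075,0),(.08,-.075,0),(.08,.075,0)]]
for s,oo,k in((a,o,0),(b,p,400)): print(((proj(s,P)-oo+.4)*400/110+[k,0]).round(0).tolist())
E
```

```text
(np.int64(151), np.int64(274)) (np.int64(69), np.int64(165))
[[52.0, 330.0], [191.0, 332.0], [264.0, 57.0], [139.0, 64.0], [114.0, 374.0], [247.0, 378.0], [310.0, 111.0]]
[[480.0, 159.0], [490.0, 262.0], [703.0, 191.0], [686.0, 90.0], [522.0, 197.0], [533.0, 296.0], [736.0, 228.0]]
```

View pics/m9.png

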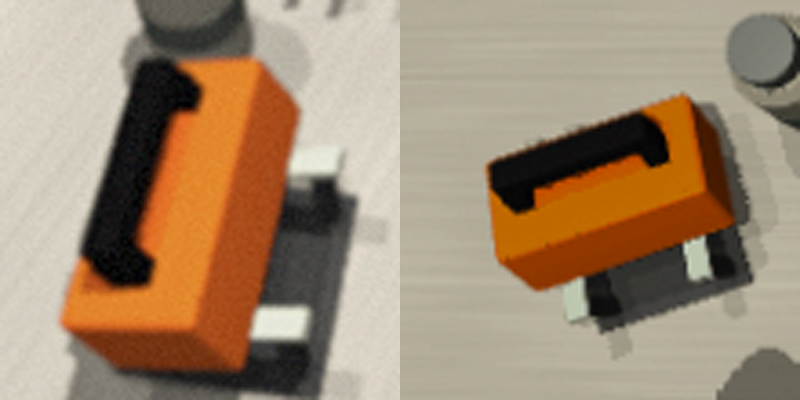

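```bash
python3 - <<'E'
from h import *
a=load('s7');b=load('t7');o=np.array([151,274]);p=np.array([69,165])
ut=np.array([-.948,-.319,0]);yv=np.array([.3187,-.9479,0]);th=np.radians(20)
X=ut*np.cos(th)+[0,0,np.sin(th)];Z=-ut*np.sin(th)+[0,0,np.cos(th)];O=np.array([.5215,.314,.045])
pa=[(62,325),(192,330),(262,60),(245,370),(299,108)];pb=[(487,163),(497,262),(703,191),(540,290),(735,223)]
ex=[(0,-75,60),(80,-75,60),(80,75,60),(80,-75,0),(80,75,0)]
M=[]
for u,v,e in zip(pa,pb,ex):
    P,r=tri(a,np.array(u)/3.636-.4+o,b,(np.array(v)-[400,0])/3.636-.4+p); c=np.array([(P-O)@X,(P-O)@yv,(P-O)@Z])*1e3;M.append(c-e);print(c.round(1),e,round(r*1e3,1))
print(np.mean(M,0))
# bystander moves top0->t7
for n,(x,y) in dict(can=(175,183),tray=(321,193),cap=(242,254),case=(233,120)).items():
    f=lambda k:cv2.cvtColor(load(k)['frame'],cv2.COLOR_RGB2GRAY)[y-22:y+22,x-22:x+22].astype(np.float32)
    print(n,cv2.phaseCorrelate(f('top0'),f('t7'),cv2.createHanningWindow((44,44),cv2.CV_32F)))
E
```

```text
[  2.7 -71.6  57.4] (0, -75, 60) 0.1
[ 78.6 -72.4  55.9] (80, -75, 60) 1.4
[78.5 74.2 57.9] (80, 75, 60) 0.7
[ 76.5 -70.3  -2.1] (80, -75, 0) 0.2
[75.5 75.3  2.3] (80, 75, 0) 2.8
[-1.61703131  2.04701539 -1.70858157]
can ((0.5500728323915638, 0.5394983330727321), 1.0059558134314455)
tray ((0.4900656731202986, 0.029402974588293773), 0.6303977384684998)
cap ((0.9535413383065254, 0.5135983846582768), 0.7197894769833412)
case ((0.6112356799502656, 0.4594051321578654), 1.1131594316458997)
```

```bash
python3 -c "
from h import *
print(job_done())"
```

```text
the job is handed in; nothing more can be done
None
```

I handed the job in with the spanner lying across both saddles and the charger flat on both rails with its front against the lips. My last pictures put both within tolerance and showed the four bystanders unmoved; the hand-in returned no verdict.

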